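# Stamp the test tile with the sprung marking press

## Robot

A 6-joint arm with a two-finger parallel gripper is mounted at the origin on a cart in front of the work surface, level with it; the furniture and walls round the work are solid. World frame = base frame: x ahead of the robot, y to its left, z up, the work surface at z = 0. Lengths are in mm, angles in rad, forces in N, time in s.
With the tool pointing down it reaches from about 250 to 850 mm from the base axis. Payload 12.5 kg.
Tool frame: the origin (TCP) lies midway between the tips of the shut fingers; the grasp point (between the pads) lies arm.grip_depth behind it (arm.grip_depth is the distance from the TCP to the grasp point, in mm); z points along the fingers, y is the line along which they close (so a half turn about z gives the same grasp; the last joint's range is limited). The gripper opens to 93 mm and grips with 3 to 60 N. Pads are 15 mm wide; open, the fingers measure 128 mm over their backs; the gripper's body (75 mm by 188 mm) begins 65 mm behind the grasp point.
Start: joints at [-1.193, 0.351, 1.652, -0, 1.139, -0.085], TCP at [245.566, -492.119, 218.633] pointing down, gripper open.
Joint ranges: [-2.75, 2.75], [-0.79, 2.1], [0.01, 2.65], [-1.57, 4.71], [0.07, 3.14], [-2.87, 2.87]. Speed limits (rad/s): [2.22, 2.22, 2.79, 3.14, 3.14, 3.14].

## Interface

Orientations are given as a unit quaternion [x, y, z, w].
In Python, from rig import arm, imaging gives the robot as it stands. The module is installed in compiled form; this text tells all that it offers.
- The arm moves only by the tool arm_command, never from a script. Its argument "commands" is one flat list of numbers, 4 for each row, row after row: the shift along the tool's x, y, z in mm, then the turn about the tool's z in degrees. In form: [dx, dy, dz, turn, dx, dy, dz, turn, ...]. A call has 1 to 12 rows; each row is the pose to reach, as a shift and turn from the pose commanded when the call began, along the tool's axes at that moment; what a row does not reach only later rows make up. A row lasts 1/12 s, in which the tool goes at most 41.7 mm and 7.16 degrees, less where a joint would pass 70% of its speed; a pose out of reach is approached as far as the arm can. A call with a gripper value outside its range is refused whole. "hand" is the opening in per cent of the stroke, from 0 (shut) to 100 (fully open), set as the call begins (left out, the last holds). The fingers move at their own pace and stop on an object; "force" is the grip in N (left out, the last holds). Time passes only in rows, so rows that repeat a pose let the fingers close. It gives the time, the measured TCP pose, the force, the opening and the grip force at its end, in the units of the state.
- arm.observe(): the state, without advancing time (a new reading comes with each control period).
- imaging.camera(name): name is "scene" or "top" or "wrist"; returns (picture, depth): 384x512x3 uint8, red, green, blue; 384x512 float32, mm along the optical axis (not along the pixel's ray), 0 where there is no reading.
- imaging.calibration(name): a dict with "fov_y" (degrees; the focal length in pixels is half the picture's height over the tangent of half this angle, whatever the lens; pixels are square), "cx", "cy" (the principal point, pixels), "D" ([k1, k2, p1, p2, k3] as OpenCV has them; the pictures are not rectified), "rvec" (rotation vector, rad) and "tvec" (3), from world to camera coordinates, as OpenCV has them. Camera axes: x right, y down, z forward; pixel columns grow to the right and rows downward; lengths in mm; the calibration is good to about 2 mm. A picture is of the moment at which its call begins: read the wrist's pose just before it. calibration takes no time and is no camera call; for the wrist camera it gives the pose at the moment of the call.
- arm.hand_in(): hands the job in; it is judged then, once.
The state is a dict: "clock": time; "qpos": joint angles; "dq": joint speeds; "joint_efforts": joint torques, N m; "ee_pos": TCP position; "ee_rot": TCP orientation; "ft_force": force on the tool from outside, world axes, zero at the start; "torque": the same for the moment, N m; "grip_width": finger opening in mm; "finger_force": force on a finger pad.
Only numpy, scipy, OpenCV 4.12 (cv2) and the standard library are available. Lean on these libraries where they do the work, as an engineer would, in place of code of your own. Each camera call takes 0.05 s, during which the arm holds its last target. There are 200 camera calls.

## Task

One of the two sprung marking presses has a test tile in its bed: push its arm all the way down onto the tile by the round palm pad and keep it down for about a second. Then let the arm come back up slowly under your hand, over two seconds or so, without ever letting it snap back, until it rests fully up, and take your hand away. Leave the empty press alone and do not disturb the tile.

Things in the scene. Friction and masses are not known exactly. Their poses are not given: they have to be found in the camera images.
- press_loaded_pad (a point): Centre of the top face of the palm pad of the press holding the tile: a flat black disc, 46 mm across, 14 mm thick, on the arm's free front end, nothing above it. Up, its top is 148 mm above the counter, sloping 14 deg down towards the hinge, the point's x axis pointing level to the hinge. Pushed fully down it is 93 mm above the counter and has shifted 13 mm away from the hinge.
- press_loaded: The press to work, fixed to the counter: grey base 215 x 104 x 15 mm; origin at the middle of its underside, x axis level from the pad end to the hinge end, z up. The hinge lies 75 mm along x, 85 mm up, between two grey cheeks; a steel arm 26 mm wide runs from it to the pad at x -69 mm; the bed, 30 mm high, is centred at x -30 mm.
- press_loaded_arm (a joint): Angle of that press's arm in rad: 0 = fully up (rest), grows as it is pushed down, 0.36 = fully down at a hard stop with the rubber stamp on the tile. A spring drives it up to 0: held at the pad it pushes back with about 3 N at the top, rising to about 7 N fully down (plus friction); it has next to no damping and flies up if let go.
- press_empty_arm (a joint): The same angle for the arm of the second press, alike in every way but with an empty aluminium bed (no tile under its stamp). Leave it alone.
- tile_mid (a point): Centre of the tan test tile, 80 x 50 x 7 mm, lying loose in the fenced aluminium bed of the press to work, under the stamp, 33 mm above the counter; its longer side runs across the press and shows on both sides of the arm. (Another such tile lies on the counter; it is only a bystander.)

How it is judged (in metres and radians):
On the way, in this order (a step that is already met when the one before it is completed fails the run):
1. the arm of the press with the tile is held fully down (to 0.31 rad or more) for 0.4 s (value of joint press_loaded_arm above 0.31 rad), for 0.4 s.
2. the arm is back fully up (value of joint press_loaded_arm below 0.03 rad), for 0.2 s.
At the end, for the whole second after the job is handed in: Both arms rest fully up (within 0.03 rad), the stamped tile still lies in its bed within 10 mm of where it was (value of joint each of press_loaded_arm, press_empty_arm below 0.03 rad and distance of tile_mid from where it was at the start of the episode below 0.01 m); the robot touches nothing.
It fails at once if the arm of the press with the tile snaps back: it rises faster than 0.9 rad/s (0.14 m/s at the pad) (velocity of joint press_loaded_arm below -0.9 rad/s).
It fails at once if the arm of the empty press is pushed down by more than 0.1 rad (value of joint press_empty_arm above 0.1 rad).
It fails at once if the tile is shifted by more than 15 mm (distance of tile_mid from where it was at the start of the episode above 0.015 m).
It also fails if it takes over 35 s, if anything falls off the work surface, if the arm or the gripper's body presses on something with over 40 N, if the wrist force passes 120 N, or if a joint passes its speed limit or range.

## Working session

There is one attempt and no reset: what is moved stays moved. The work goes in short steps, Python scripts to look and compute and a tool call to move; the robot and the scene stay as the last step left them, time stands still between calls to the robot, and variables do not carry over. Pictures are saved under pics/ and viewed, at most 10 in all, crops included, and the job is handed in when it is done.

Besides the shell and the picture viewer there is one more tool, called as name(argument=value, ...) on one line, values as JSON. arm_command: Moves the arm, as the interface text tells. Its arguments: {"type":"object","properties":{"commands":{"type":"array"},"hand":{"type":"number"},"force":{"type":"number"}},"required":["commands"]}

```bash
mkdir -p pics
cat > h.py <<'E'
import numpy as np, cv2
from rig import arm, imaging
def cal(n):
    c=imaging.calibration(n); f=192/np.tan(np.radians(c["fov_y"])/2)
    K=np.array([[f,0,c["cx"]],[0,f,c["cy"]],[0,0,1.]]); R=cv2.Rodrigues(np.array(c["rvec"],float))[0]
    return K,np.array(c["D"],float),R,np.array(c["tvec"],float).reshape(3)
def pts(n,uv,depth,c=None):
    K,D,R,t=c or cal(n)
    uv=np.array(uv,float).reshape(-1,1,2); u=cv2.undistortPoints(uv,K,D).reshape(-1,2)
    return (np.c_[u,np.ones(len(u))]*np.asarray(depth).reshape(-1,1)-t)@R
def plane(n,uv,z,c=None):
    K,D,R,t=c or cal(n)
    u=cv2.undistortPoints(np.array(uv,float).reshape(-1,1,2),K,D).reshape(-1,2)
    d=np.c_[u,np.ones(len(u))]@R; o=-R.T@t
    return o+d*((z-o[2])/d[:,2])[:,None]
E
python3 - <<'E'
from h import *
s=arm.observe(); print(s["clock"],s["ee_pos"],s["ee_rot"],s["grip_width"])
for n in ["top","scene"]:
    p,d=imaging.camera(n); np.savez(f"{n}0.npz",p=p,d=d); cv2.imwrite(f"pics/{n}0.png",cv2.cvtColor(p,cv2.COLOR_RGB2BGR))
E
```

```text
0.0 [ 245.46429263 -491.79263392  218.11832646] [ 9.73338304e-01  2.29373521e-01 -8.18673617e-05 -5.71031343e-04] 93.06871584612163
```

View pics/top0.png

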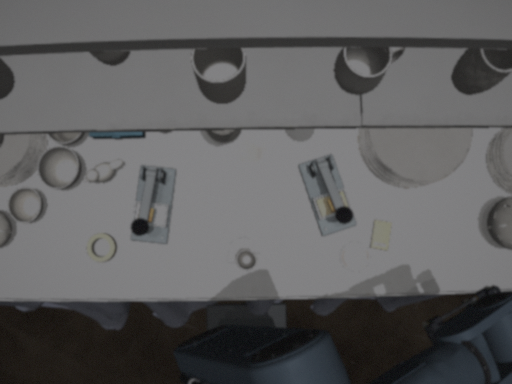

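View pics/scene0.png

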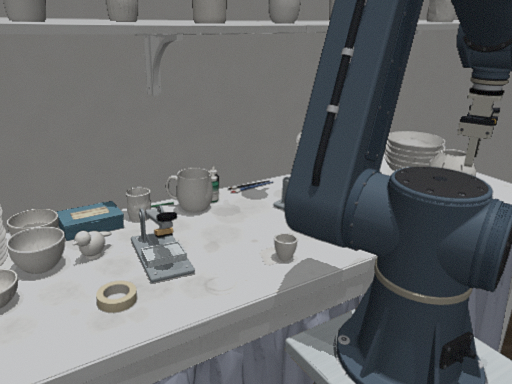

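The top view shows one press at about (153,205) and another at (327,195), with black pads at (140,227) and (344,215). The bystander tile is at (381,235). The scene view shows only the left press. I'll zoom in on both beds.

Run:
```python
from h import *
z=np.load("top0.npz"); p,d=z["p"],z["d"]
a=cv2.resize(p[155:250,110:195],None,fx=4.5,fy=4.5,interpolation=cv2.INTER_CUBIC);b=cv2.resize(p[145:240,285:370],None,fx=4.5,fy=4.5,interpolation=cv2.INTER_CUBIC)
im=np.clip(np.hstack([a,b]).astype(float)*1.4,0,255).astype(np.uint8)
cv2.imwrite("pics/crop.png",cv2.cvtColor(im,cv2.COLOR_RGB2BGR))
g=p.max(2); K=cal("top")
for n,(x0,y0,x1,y1) in dict(L=(125,212,160,240),R=(332,203,362,228)).items():
    m=np.zeros(g.shape,np.uint8); m[y0:y1,x0:x1]=(g[y0:y1,x0:x1]<38)
    k,l,st,ce=cv2.connectedComponentsWithStats(m); i=1+np.argmax(st[1:,4]); mm=l==i
    dd=np.median(d[mm&(d>0)]); print(n,st[i],ce[i],dd,pts("top",ce[i],[dd],K),plane("top",ce[i],148,K))
```

```text
L [132 220  16  14 183] [139.89617486 226.55737705] 1228.7456 [[470.15351241 253.6136765  149.73969292]] [[470.24565551 254.00937379 148.        ]]
R [336 208  16  14 181] [343.24309392 214.51933702] 1238.7649 [[ 491.61808843 -261.82583361  149.06540667]] [[ 491.69301118 -262.02846625  148.        ]]
```

View pics/crop.png

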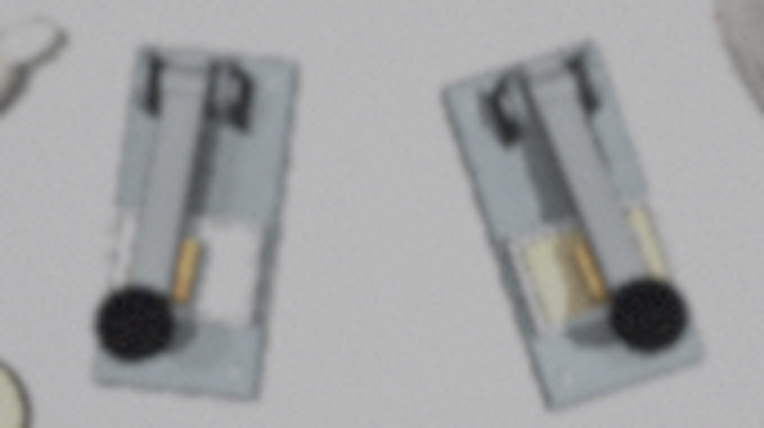

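The right-hand press holds the tile: cream shows on both sides of its arm in the crop, while the left bed is plain aluminium. Its pad is near (492,-262). I'll move close to it, shut the fingers and take a wrist view.

arm_command(commands=[25, -8, -5, 1, 55, -17, -12, 2, 85, -26, -20, 3, 115, -35, -30, 4, 145, -44, -40, 5, 175, -53, -40, 6, 200, -61, -40, 7, 225, -68, -40, 8, 240, -70, -40, 8, 240, -70, -40, 8, 240, -70, -40, 8], hand=0, force=20)

```text
clock: 1.02
ee_pos: [429.1, -322.0, 258.3]
ee_rot: [0.987, 0.162, -0.0, -0.0]
ft_force: [-0.1, -0.2, -0.7]
grip_width: 24.3
finger_force: 0.0
```

Run:
```python
from h import *
s=arm.observe(); print(s["clock"],s["ee_pos"],s["ee_rot"],s["grip_width"],s["ft_force"],arm.grip_depth)
c=cal("wrist"); p,d=imaging.camera("wrist"); np.savez("w1.npz",p=p,d=d,K=c[0],D=c[1],R=c[2],t=c[3]); cv2.imwrite("pics/w1.png",cv2.cvtColor(p,cv2.COLOR_RGB2BGR))
print(-c[2].T@c[3])
```

```text
1.0167 [ 429.13862121 -322.0051417   258.30372708] [ 9.86848828e-01  1.61645503e-01 -2.82042822e-04 -2.04319575e-04] 24.29512566196268 [-0.09501786 -0.17027709 -0.74124059] 18.8
[ 494.54506412 -298.99677423  424.99555495]
```

View pics/w1.png

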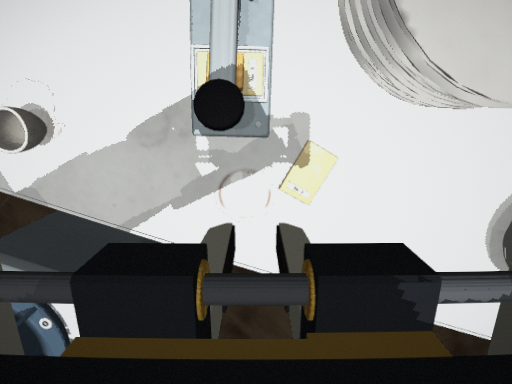

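The wrist view shows the yellow tile in this press's bed on both sides of the arm. The pad is at about (219,104), and the press is nearly aligned with the tool. Next I'll measure the pad's position and the press axis.

Run:
```python
from h import *
z=np.load("w1.npz"); p,d=z["p"],z["d"]; c=(z["K"],z["D"],z["R"],z["t"])
m=np.zeros(d.shape,np.uint8); m[70:140,185:255]=p.max(2)[70:140,185:255]<40
k,l,st,ce=cv2.connectedComponentsWithStats(m); i=1+np.argmax(st[1:,4]); mm=(l==i)
v,u=np.nonzero(mm&(d>0)); P=pts("w",np.c_[u,v],d[v,u],c); P=P[P[:,2]>135]
print(st[i],ce[i]); print("pad bbox-mid",P.min(0),P.max(0),np.median(P,0))
A=np.linalg.lstsq(np.c_[P[:,:2]-P[:,:2].mean(0),np.ones(len(P))],P[:,2],rcond=None)[0]; print("slope",A,np.degrees(np.arctan(np.hypot(*A[:2]))),"steepest-down yaw",np.degrees(np.arctan2(-A[1],-A[0])))
# ray intersection with top view
T=cal("top"); z0=np.load("top0.npz")
def ray(c,uv):
    a=plane("",uv,0,c)[0]; b=plane("",uv,300,c)[0]; return a,(b-a)/np.linalg.norm(b-a)
a1,d1=ray(c,ce[i]); a2,d2=ray(T,[343.24,214.52])
s=np.linalg.lstsq(np.c_[d1,-d2],a2-a1,rcond=None)[0]; print("tri",a1+s[0]*d1,a2+s[1]*d2)
# axis: arm top points (light steel strip)
v,u=np.nonzero(d>0); Q=pts("w",np.c_[u,v],d[v,u],c)
s=(Q[:,2]>8)&(Q[:,2]<20)&(np.hypot(Q[:,0]-540,Q[:,1]+260)<130)
r=cv2.minAreaRect(Q[s][:,:2].astype(np.float32)); print("base",r,s.sum())
s=(Q[:,2]>105)&(u>190)&(u<250)&(v<75); X=Q[s]; g=X[:,:2]-X[:,:2].mean(0); w=np.linalg.svd(g,full_matrices=False)[2][0]; print("arm",X.mean(0),np.degrees(np.arctan2(*w[::-1])),s.sum())
```

```text
[ 194   79   50   52 2031] [218.57213195 104.46282619]
pad bbox-mid [ 471.08231549 -287.31809173  142.32471466] [ 514.70947281 -242.81177424  154.8174965 ] [ 492.88875594 -265.32216303  149.01391876]
slope [-2.14875362e-01 -5.92854864e-02  1.48921864e+02] 12.566026653800575 steepest-down yaw 15.424521401886006
tri [ 492.84463745 -263.95151974  137.33872217] [ 492.44187987 -264.04992325  137.32911448]
base ((536.900634765625, -251.3231201171875), (165.95375061035156, 105.5691146850586), 18.073392868041992) 4151
arm [ 551.21897841 -247.31465706  113.26063456] -162.3986787616684 1919
```

Pad centre is about (492.5,-264.5,148) and the press axis yaw is about 18°. I'll move the shut hand to roughly 25 mm above it.

arm_command(commands=[20, -9, 8, 0.3, 40, -18, 20, 0.6, 60, -26, 35, 0.8, 75, -33, 52, 0.8, 78.5, -34, 70, 0.8, 78.5, -34, 80, 0.8, 78.5, -34, 83, 0.8, 78.5, -34, 83, 0.8, 78.5, -34, 83, 0.8, 78.5, -34, 83, 0.8], hand=0)

```text
clock: 1.9
ee_pos: [492.7, -266.0, 176.7]
ee_rot: [0.988, 0.154, 0.001, 0.001]
ft_force: [0.1, -0.0, -0.0]
grip_width: 0.7
finger_force: 0.0
```

Run:
```python
from h import *
s=arm.observe(); print(s["ee_pos"],s["ee_rot"],s["grip_width"],s["ft_force"])
c=cal("wrist"); p,d=imaging.camera("wrist"); np.savez("w2.npz",p=p,d=d,K=c[0],D=c[1],R=c[2],t=c[3]); cv2.imwrite("pics/w2.png",cv2.cvtColor(p,cv2.COLOR_RGB2BGR))
```

```text
[ 492.72972961 -266.00386636  176.71047222] [9.88140787e-01 1.53548424e-01 5.86780809e-04 5.68380445e-04] 0.679407741239377 [ 0.07160565 -0.04912713 -0.0391222 ]
```

View pics/w2.png

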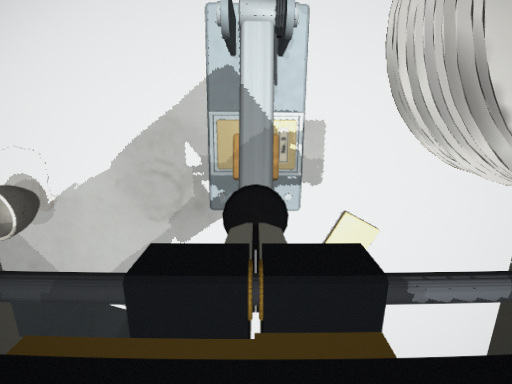

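The fingers are centred over the pad in the picture (pad at about (256,215)). Now I'll press down along the pad's arc.

arm_command(commands=[0, 0, 8, 0, 0, 0, 16, 0, 0, 0, 22, 0, 0, 0, 27, 0, -1.5, 0, 32, 0, -3.5, 0, 37, 0, -5.5, 0, 42, 0, -7, 0, 47, 0, -8.5, 0, 52, 0, -9.5, 0, 57, 0, -10.5, 0, 62, 0, -11, 0, 66, 0])

```text
clock: 2.95
ee_pos: [482.3, -268.6, 109.3]
ee_rot: [0.988, 0.154, 0.0, 0.0]
ft_force: [0.6, 1.5, 5.5]
grip_width: 0.5
finger_force: 3.0
```

arm_command(commands=[-0.5, 0, 4, 0, -1, 0, 8, 0, -1.5, 0, 11, 0, -2, 0, 14, 0, -2, 0, 16, 0, -2, 0, 16, 0])

```text
clock: 3.45
ee_pos: [480.6, -269.2, 93.8]
ee_rot: [0.988, 0.154, 0.0, 0.0]
ft_force: [1.3, 3.5, 9.6]
grip_width: 0.5
finger_force: 5.0
```

arm_command(commands=[0, 0, 1, 0, 0, 0, 1.5, 0, 0, 0, 1.5, 0, 0, 0, 1.5, 0, 0, 0, 1.5, 0, 0, 0, 1.5, 0, 0, 0, 1.5, 0, 0, 0, 1.5, 0, 0, 0, 1.5, 0, 0, 0, 1.5, 0, 0, 0, 1.5, 0, 0, 0, 1.5, 0])

```text
clock: 4.45
ee_pos: [480.6, -269.3, 93.4]
ee_rot: [0.988, 0.154, 0.0, 0.0]
ft_force: [-3.8, 4.6, 19.9]
grip_width: 0.3
finger_force: 10.1
```

Run:
```python
from h import *
s=arm.observe(); print(s["clock"],s["ee_pos"],s["ft_force"])
p,d=imaging.camera("wrist"); cv2.imwrite("pics/w3.png",cv2.cvtColor(p,cv2.COLOR_RGB2BGR))
```

```text
4.45 [ 480.62496286 -269.32100922   93.36015185] [-3.77058276  4.6074584  19.86356322]
```

View pics/w3.png

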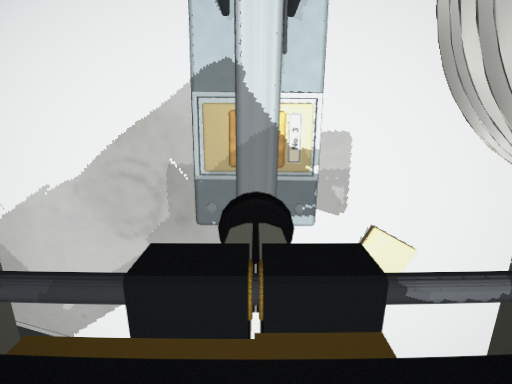

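The arm is hard on the stop: force rose to 20 N with no further travel, and the picture shows the tile still square in its bed. Now I'll raise it slowly at about 2 mm per row.

arm_command(commands=[0, 0, -1, 0, 0, 0, -2.5, 0, 0, 0, -4, 0, 0, 0, -6, 0, 0.3, 0, -8, 0, 0.5, 0, -10, 0, 0.7, 0, -12, 0, 1, 0, -14, 0, 1.2, 0, -16, 0, 1.5, 0, -18, 0, 1.8, 0, -20, 0, 2.2, 0, -22, 0])

```text
clock: 5.5
ee_pos: [482.7, -268.6, 114.2]
ee_rot: [0.988, 0.154, 0.0, 0.0]
ft_force: [3.3, 1.5, 5.4]
grip_width: 0.4
finger_force: 2.3
```

arm_command(commands=[0.5, 0, -2, 0, 1, 0, -4, 0, 1.5, 0, -6, 0, 2, 0, -8, 0, 2.5, 0, -10, 0, 3, 0, -12, 0, 3.6, 0, -14, 0, 4.2, 0, -16, 0, 4.8, 0, -18, 0, 5.4, 0, -20, 0, 6, 0, -22, 0, 6.6, 0, -24, 0])

```text
clock: 6.5
ee_pos: [488.7, -266.4, 138.3]
ee_rot: [0.988, 0.154, -0.0, -0.0]
ft_force: [-0.1, -2.3, 2.9]
grip_width: 0.4
finger_force: 1.9
```

Contact has held throughout. Next is the last 10 mm, slowly, and then a little clear of the pad.

arm_command(commands=[0.6, 0, -1.5, 0, 1.2, 0, -3, 0, 1.8, 0, -4.5, 0, 2.4, 0, -6, 0, 3, 0, -7.5, 0, 3.5, 0, -9, 0, 4, 0, -10.5, 0, 4, 0, -12, 0, 4, 0, -13.5, 0, 4, 0, -15, 0, 4, 0, -17, 0, 4, 0, -19, 0])

```text
clock: 7.5
ee_pos: [492.3, -265.0, 157.0]
ee_rot: [0.988, 0.154, -0.0, -0.0]
ft_force: [-0.5, 0.2, 0.1]
grip_width: 0.5
finger_force: 0.0
```

arm_command(commands=[0, 0, -5, 0, 0, 0, -15, 0, 0, 0, -30, 0, 0, 0, -50, 0, -15, 0, -70, 0, -35, 0, -85, 0, -55, 0, -95, 0, -70, 0, -100, 0, -70, 0, -100, 0, -70, 0, -100, 0, -70, 0, -100, 0, -70, 0, -100, 0])

```text
clock: 8.5
ee_pos: [426.3, -286.2, 256.5]
ee_rot: [0.988, 0.154, -0.0, -0.0]
ft_force: [0.0, 0.7, -0.7]
grip_width: 0.6
finger_force: 0.0
```

Run:
```python
from h import *
s=arm.observe(); print(s["clock"],s["ee_pos"],s["ft_force"])
c=cal("wrist"); p,d=imaging.camera("wrist"); cv2.imwrite("pics/w4.png",cv2.cvtColor(p,cv2.COLOR_RGB2BGR))
v,u=np.nonzero((d>0)&(p.max(2)<40)); P=pts("w",np.c_[u,v],d[v,u],c); P=P[(np.hypot(P[:,0]-492,P[:,1]+265)<26)&(P[:,2]<170)&(P[:,2]>80)]
print(len(P),np.median(P,0))
```

```text
8.5 [ 426.26921864 -286.17901624  256.50475858] [ 0.01029759  0.73254719 -0.74250233]
1983 [ 492.8436834  -264.53696265  148.89811542]
```

View pics/w4.png

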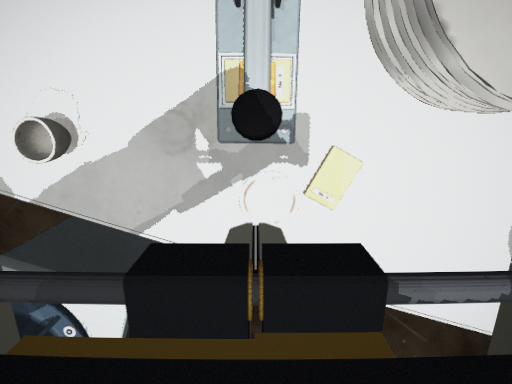

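The pad, at about (256,114) in the picture, is back at 148.9 mm, the same as before. The tile is in place in its bed and the hand is clear.

```bash
python3 -c "
from rig import arm
print(arm.hand_in())"
```

```text
the job is handed in; nothing more can be done
None
```

The job is handed in: I pressed the loaded press's arm down to its hard stop and held it about 1 s, eased it back up over about 2.5 s until it was fully up, and moved the hand clear; the tile looked unmoved in its bed and I never went near the empty press, but no verdict came back.

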